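Hold a bayonet filler cap at its vent mark

TASK

Slide the filler cap out of the forked drip stand and fit it to the filler neck of the blue hydraulic power unit: lugs down through the notches, pressed home against the spring. Turn it clockwise half of its turn, until its white line stands at the yellow vent marks, well short of the red marks where it would click into its lock, and finish holding it there in the gripper against its return spring so that the circuit can bleed. Leave everything else on the bench where it is.

Things in the scene. Friction and masses are not known exactly. Their poses are not given: they have to be found in the camera images.
- filler_cap: Black bayonet filler cap, about 180 g. Origin: centre of the underside of its round head (54 mm diameter, z 0 to 10 mm), on its axis; z up, x along its bar grip. Below the head a steel stem of 17 mm diameter with two lugs and a tapered nose down to z = -32 mm. Half a turn round makes no difference to it.
- cap_grip (a point): Centre of the cap's bar grip, on its axis, 31 mm above its origin. The bar is 46 mm long along the cap's x, 14 mm thick along its y, and stands from z = 10 to 40 mm above the origin. A white line runs along its top and down its ends: the pointer, the same at both ends.
- cap_lugs (a point): On the cap's axis, in the middle height of its two steel lugs, 15 mm below its origin. The lugs point along the cap's +x and -x, reach 19 mm from the axis, are 10 mm wide and 6 mm thick (z -18 to -12 mm), which leaves 12 mm of bare stem between head and lugs.
- drip_stand: Grey drip tray (115 mm in x, 90 in y, 14 high) with a steel fork on a post, fixed to the bench. Origin: underside, below where the parked cap's axis stands; z up. The fork is a level plate 8 mm thick, top at z = 78 mm, 62 mm wide in y, from x = -45 mm (open mouth) to +51 mm (post). The cap hangs with its head on the tines and its lugs under them, with 4 mm of play in height.
- fork_mouth (a point): Middle of the open mouth of the fork's slot, at the top of the tines, 45 mm from the stand's origin along its -x. The slot is 22 mm wide and runs from here to x = +12 mm of the stand. The lugs stop the cap being lifted out: raised by about 2 mm it slides out level along the stand's -x, and its lugs are clear of the tines once its axis is 21 mm beyond this point.
- power_unit: Blue hydraulic power unit, 176 by 246 mm, fixed to the bench, origin at the centre of its underside, z up. Its lid plate is 85 mm high. The filler neck stands on it at x = -25, y = +60 mm; a grey motor lies on it at y = -65 mm, its top 173 mm above the bench, at least 80 mm from the neck's axis.
- neck (a point): Centre of the top face of the neck's grey square flange (80 by 80 mm, 125 mm above the bench), axes as the unit's. The mouth is a 21 mm hole with notches 14.4 mm wide along +x and -x out to 21.5 mm, so the cap enters with its x along this x, either way round. The flange is 10 mm thick; the lugs can turn under it once the cap's origin is less than 2 mm above this point; at 0 the head meets it.
- vent_mark (a point): One of the two yellow vent marks on the flange, 33 mm from the neck's axis, 45 degrees clockwise seen from above from the neck's +x (the other faces it across the neck). White marks stand at the notches (0 degrees), red ones at 90 degrees clockwise: there the lugs pop up 5 mm into pockets and lock. Turning counter-clockwise from the notches is blocked.
- vent_valve (a joint): Rotor in the neck, rad, 0 at rest, pushed clockwise (growing) by the cap's lugs; it lags the cap by about 0.2 rad of play (about 0.6 at the yellow mark, lock click from about 1.2). Its spring turns it and the cap back when let go: 0.08 N m at 0, 0.13 at the yellow mark. Its plate also pushes the lugs up, from 5 N where they first meet it (origin 9 mm above the flange) to 9 N fully down.
- wrench_17: Steel combination wrench, 238 mm long, lying flat; bystander. Origin at the centre of its underside.
- hexkey_8: Black hex key, 115 mm long, lying flat; bystander. Origin at the centre of its underside.
- bolt_m16_0: Steel bolt standing on its head, 60 mm high; bystander. Origin at the centre of its underside.
- bolt_m16_1: Another steel bolt standing on its head, 60 mm high; bystander. Origin at the centre of its underside.
- nut_m16_0: Steel nut, 24 mm wide and 13 mm high, lying flat; bystander. Origin at the centre of its underside.
- wrench_13: Smaller steel combination wrench, 197 mm long, lying flat; bystander. Origin at the centre of its underside.
There are look-alikes about, which are no part of the job. Of the things that look like the filler_cap, the middle-sized one is meant.

How it is judged:
By the outcome, as a careful person would: the job done as asked, in the order asked, and still so for the second after the job is handed in, while the arm keeps its last pose, push and grip.
It also fails if it takes over 48 s, if anything falls off the work surface, if the arm or the gripper's body presses on something with over 40 N, if the wrist force passes 120 N, or if a joint passes its speed limit or range.

ROBOT

A 7-joint arm with a two-finger parallel gripper is mounted at the origin on a cart in front of the work surface, level with it; the furniture and walls round the work are solid. World frame = base frame: x ahead of the robot, y to its left, z up, the work surface at z = 0. Lengths are in m, angles in degrees, forces in N, time in s.
With the tool pointing down it reaches from about 0.35 to 0.9 m from the base axis. Payload 7.2 kg.
Tool frame: the origin (TCP) lies at the very end of the fingers, on their centre line; the grasp point (between the pads) lies 19 mm behind it (r.grip_depth is the distance from the TCP to the grasp point, in m); z points along the fingers, y is the line along which they close (so a half turn about z gives the same grasp; the last joint's range is limited). The gripper opens to 88 mm and grips with 3 to 60 N. Pads are 20 mm wide; open, the fingers measure 115 mm over their backs; the gripper's body (75 mm by 178 mm) begins 61 mm behind the grasp point.
Start: joints at [-74.324, 23.554, -0.728, 91.456, 0.321, 64.991, -4.71], TCP at [0.209, 0.589, 0.223] pointing down, gripper open.
Joint ranges: [-169.25, 169.25], [-16.82, 113.86], [-84.01, 82.57], [7.8, 145.47], [-59.2, 239.2], [7.22, 106.19], [-163.78, 163.78]. Speed limits (degrees/s): [136.94, 136.94, 172.46, 172.46, 180, 180, 180].

INTERFACE

Orientations are given as [roll, pitch, yaw] about the fixed x, y, z axes, in that order (R = Rz(yaw) Ry(pitch) Rx(roll)).
In Python, from cell import monitor, cams, r gives the robot as it stands.
- The arm moves only by the shell command python3 -m jog 'ROWS' [OPENING]. ROWS is JSON, a list of rows, each a list of 2 entries, a list of its own where there are three numbers: the shift along the world's x, y, z in units of 2 cm (1.0 is 2 cm), then the turn, a rotation vector about the world's x, y, z in units of 120 degrees (1.0 is 120 degrees). In form: [[[x, y, z], [ax, ay, az]], ...]. A call has 1 to 20 rows; each row shifts and turns the commanded pose from where the row before left it; what a row does not reach is not made up. A row lasts 1/12 s, in which the tool goes at most 41.7 mm and 7.16 degrees, less where a joint would pass 70% of its speed; a pose out of reach is approached as far as the arm can. A call with a number of a shift or a turn outside -1 to 1 is refused whole. A call with a gripper value outside its range is refused whole. OPENING is the closure, from -1 (fully open) to 1 (shut), set as the call begins (- or left out, the last holds). The fingers move at their own pace and stop on an object; the grip force is fixed at half the most. Time passes only in rows, so rows that do not move let the fingers close. It gives the time, the measured TCP pose, the force, the opening and the grip force at its end, in the units of the state.
- monitor.observe(): the state, without advancing time (a new reading comes with each control period).
- cams.camera(name): name is "side" or "top" or "wrist"; returns the picture (400x640x3 uint8, red, green, blue); there is no depth.
- cams.camera_info(name): a dict with "fx", "fy", "cx", "cy" (pixels), "dist" ([k1, k2, p1, p2, k3] as OpenCV has them; the pictures are not rectified), "R" (3x3) and "t" (3): a world point X has camera coordinates R X + t; the wrist camera has in their place "hand_eye" (4x4, takes a point from camera to tool coordinates, whose origin is the TCP and whose axes are the flange's). Camera axes: x right, y down, z forward; pixel columns grow to the right and rows downward; lengths in m; the calibration is good to about 2 mm. A picture is of the moment at which its call begins: read the wrist's pose just before it. camera_info takes no time and is no camera call.
- r.sign_off(): hands the job in; it is judged then, once.
The state is a dict: "t": time; "joint_positions": joint angles; "dq": joint speeds; "tau": joint torques, N m; "tool_pos": TCP position; "ee_rot": TCP orientation; "contact_force": force on the tool from outside, world axes, zero at the start; "ft_torque": the same for the moment, N m; "gripper_width": opening from 0.0 (shut) to 1.0 (fully open); "finger_force": force on a finger pad.
Only numpy, scipy, OpenCV 4.12 (cv2) and the standard library are available. Lean on these libraries where they do the work, as an engineer would, in place of code of your own. Each camera call takes 0.05 s, during which the arm holds its last target. There are 200 camera calls.

## Working session

There is one attempt and no reset: what is moved stays moved. The work goes in short steps, Python scripts to look and compute and a shell command to move; the robot and the scene stay as the last step left them, time stands still between calls to the robot, and variables do not carry over. Pictures are saved under pics/ and viewed, at most 10 in all, crops included, and the job is handed in when it is done.

```bash
mkdir -p pics; ls; python3 - <<'E'
from cell import monitor,cams,r
import cv2
print(monitor.observe())
for n in ("top","side"):
    cv2.imwrite(f"pics/{n}0.png",cams.camera(n)[:,:,::-1]); print(n,cams.camera_info(n))
print(cams.camera_info("wrist"),r.grip_depth)
E
```

```text
pics
{'t': 0.0, 'joint_positions': array([-74.32244944,  23.60152094,  -0.72792003,  91.50224086,
         0.32260561,  64.99074311,  -4.70952566]), 'dq': array([ 0.09087519, -0.08009794, -0.05288827,  0.04267711,  0.01842105,
        0.04261255,  0.09562286]), 'tau': array([-1.97564063e-04, -5.87961531e+01,  6.41611498e-01, -2.91076112e+01,
       -5.38728351e-02,  1.86150527e-02,  1.65885203e-04]), 'tool_pos': array([0.20939099, 0.58835466, 0.2218057 ]), 'ee_rot': array([-1.79907909e+02,  8.29306974e-03,  1.60416826e+02]), 'contact_force': array([ 0.10155628,  0.22637977, -0.09620411]), 'ft_torque': array([ 0.01821601, -0.0320143 , -0.01331889]), 'finger_force': 0.0, 'gripper_width': 0.9988135123466592}
top {'fx': 425.25730807291, 'fy': 425.25730807291, 'cx': 318.72752810290893, 'cy': 199.3682831136261, 'dist': array([-0.02284286,  0.        ,  0.        ,  0.        ,  0.        ]), 'R': array([[ 0.16461184, -0.98634672,  0.00480596],
       [-0.96584061, -0.16217438, -0.20211725],
       [ 0.20013709,  0.0286291 , -0.97934954]]), 't': array([6.73072972e-04, 6.02116697e-01, 1.1095
[... 249 characters left out ...]
43  ],
       [-0.08437214,  0.41480678, -0.90598934],
       [ 0.12556643, -0.8975571 , -0.42263972]]), 't': array([0.58837833, 0.11547164, 1.05060724])}
{'fx': 320.6268152437993, 'fy': 320.6268152437993, 'cx': 322.75016851975647, 'cy': 202.61807427584907, 'dist': array([-0.01684516,  0.        ,  0.        ,  0.        ,  0.        ]), 'hand_eye': array([[ 4.14030435e-04, -9.68236993e-01, -2.50033906e-01,
         6.80388178e-02],
       [ 9.99999776e-01,  5.32552859e-04, -4.06373034e-04,
         3.99693613e-04],
       [ 5.26621676e-04, -2.50033682e-01,  9.68236996e-01,
        -1.61700009e-01],
       [ 0.00000000e+00,  0.00000000e+00,  0.00000000e+00,
         1.00000000e+00]])} 0.0187
```

View pics/top0.png

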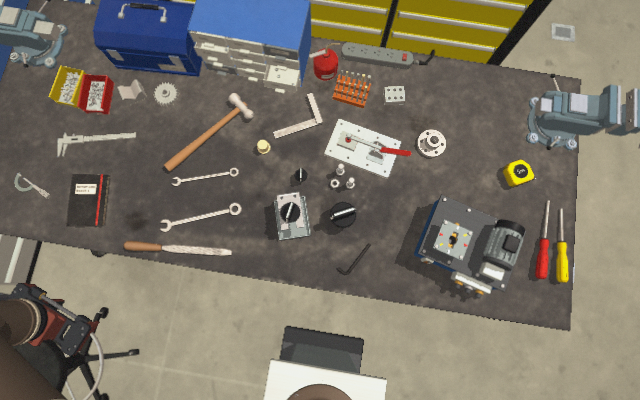

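View pics/side0.png

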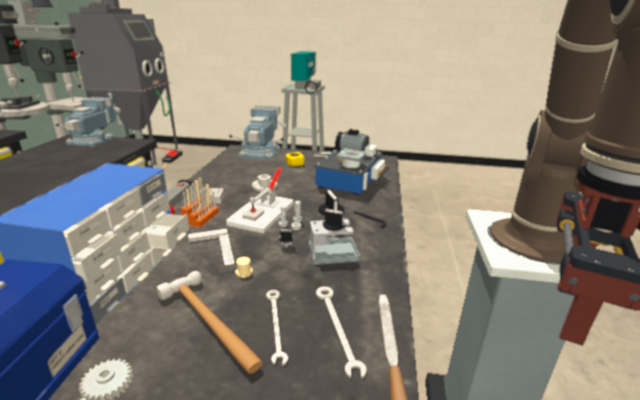

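The top view shows the parked cap on the stand at about (291,211). The look-alikes are a small one at (301,175) and a large one at (343,214). The unit's neck is at about (453,239).

```bash
cat > h.py <<'E'
import numpy as np, cv2
from scipy.spatial.transform import Rotation as Ro
from cell import monitor,cams,r
def cam(n,s=None):
    i=cams.camera_info(n); K=np.array([[i['fx'],0,i['cx']],[0,i['fy'],i['cy']],[0,0,1]])
    if n!='wrist': R,t=np.array(i['R']),np.array(i['t'])
    else:
        s=s or monitor.observe(); T=np.eye(4)
        T[:3,:3]=Ro.from_euler('xyz',s['ee_rot'],degrees=True).as_matrix();T[:3,3]=s['tool_pos']
        M=np.linalg.inv(T@i['hand_eye']);R,t=M[:3,:3],M[:3,3]
    return K,i['dist'],R,t
def atz(c,uv,z):
    K,d,R,t=c
    p=cv2.undistortPoints(np.array(uv,float).reshape(-1,1,2),K,d)[:,0]
    D=np.c_[p,np.ones(len(p))]@R; o=-R.T@t
    return o+D*((np.broadcast_to(z,len(p))-o[2])/D[:,2])[:,None]
def proj(c,X):
    K,d,R,t=c
    return cv2.projectPoints(np.array(X,float).reshape(-1,3),cv2.Rodrigues(R)[0],t,K,d)[0][:,0]
def frame(x,y,z,yaw,P):
    return Ro.from_euler('z',yaw,degrees=True).apply(np.array(P,float).reshape(-1,3))+[x,y,z]
E
python3 - <<'E'
from h import *
im=cv2.imread("pics/top0.png")
a=cv2.resize(im[170:260,260:370],None,fx=5,fy=5,interpolation=cv2.INTER_CUBIC)[:, :400]
b=cv2.resize(im[190:300,405:535],None,fx=5,fy=5,interpolation=cv2.INTER_CUBIC)[:450,:400]
cv2.imwrite("pics/c1.png",np.hstack([a,b]))
c=cam('top')
print(atz(c,[(291,211)],.118),atz(c,[(453,239)],.125), atz(c,[(301,175),(343,214)],.03))
E
```

```text
[[0.53975243 0.16450246 0.118     ]] [[ 0.53546257 -0.25813908  0.125     ]] [[0.66203314 0.16276899 0.03      ]
 [0.57005831 0.0268075  0.03      ]]
```

View pics/c1.png

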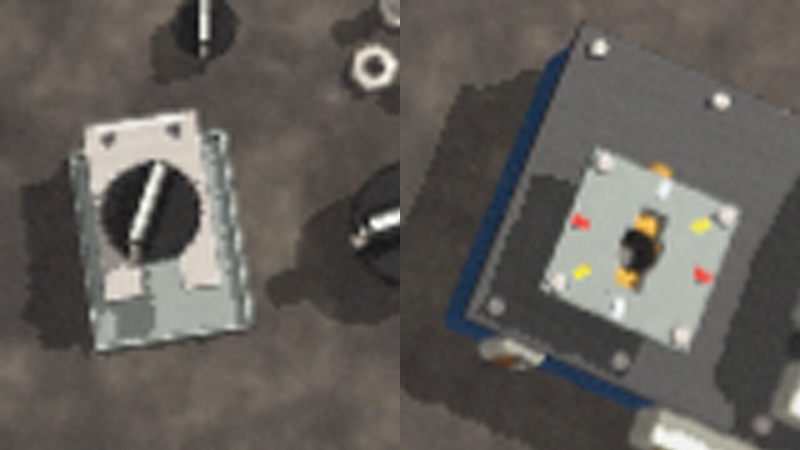

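The crop shows the fork mouth facing the robot, with tine tips near c1 (125,297) and (203,285), and the bar running from (158,165) to (136,250). The flange corners and the white, yellow and red marks are all clear, with the white marks at (662,188) and (618,308).

```bash
python3 - <<'E'
from h import *
c=cam('top')
A=lambda L:[(x/5+260,y/5+170) for x,y in L]
B=lambda L:[((x-400)/5+405,y/5+190) for x,y in L]
f=lambda d:np.degrees(np.arctan2(d[1],d[0]))
bar=atz(c,A([(158,165),(136,250)]),[.118,.118]); print('bar',bar,f(bar[0]-bar[1]),bar.mean(0))
head=atz(c,A([(151,211)]),.088);print('head',head)
fk=atz(c,A([(85,125),(195,110),(106,300),(143,293),(187,290),(220,280)]),.078);print('fork',fk)
print(f(fk[0]-fk[2]),f(fk[1]-fk[5]), f(fk[0]-fk[1])-90, 'mouth',fk[2:].mean(0))
n=atz(c,B([(598,148),(738,208),(688,352),(545,290)]),.125);print('flange',n,n.mean(0),f(n[0]-n[3]),f(n[1]-n[2]),f(n[0]-n[1])-90,f(n[3]-n[2])-90)
w=atz(c,B([(662,188),(618,308),(701,226),(582,272)]),.125);print('white',f(w[0]-w[1]),w[:2].mean(0),'yel',f(w[2]-w[3]),w[2:].mean(0))
print(np.linalg.norm(n[0]-n[1]))
E
```

```text
bar [[0.56089953 0.16672493 0.118     ]
 [0.51481409 0.17000974 0.118     ]] -4.076952017488044 [0.53785681 0.16836733 0.118     ]
head [[0.54115629 0.16872807 0.088     ]]
fork [[0.58354164 0.21347927 0.078     ]
 [0.60168017 0.15594375 0.078     ]
 [0.49126077 0.18478171 0.078     ]
 [0.49824476 0.16594241 0.078     ]
 [0.50373245 0.14300517 0.078     ]
 [0.51197156 0.12650993 0.078     ]]
17.27467684664732 18.16490388814734 17.497872761013525 mouth [0.50130238 0.15505981 0.078     ]
flange [[ 0.58197084 -0.23144599  0.125     ]
 [ 0.56279509 -0.30625979  0.125     ]
 [ 0.48522198 -0.28793915  0.125     ]
 [ 0.50455876 -0.21244726  0.125     ]] [ 0.53363667 -0.25952305  0.125     ] -13.78918189074639 -13.288197700792734 -14.376171233321685 -14.367071254190478
white -13.841907686812098 [ 0.53411566 -0.25835131  0.125     ] yel -59.96987537558138 [ 0.53358666 -0.25919822  0.125     ]
0.07723220242614405
```

```bash
python3 -m jog '[[[0.8,-1,0],[0,0,0.0067]],[[0.8,-1,0],[0,0,0.0067]],[[0.8,-1,0],[0,0,0.0067]],[[0.8,-1,0],[0,0,0.0067]],[[0.8,-1,0],[0,0,0.0067]],[[0.8,-1,0],[0,0,0.0067]],[[0.8,-1,0],[0,0,0.0067]],[[0.8,-1,0],[0,0,0.0067]],[[0.8,-1,0],[0,0,0.0067]],[[0.8,-1,0],[0,0,0.0067]],[[0.8,-1,0],[0,0,0.0067]],[[0.8,-1,0],[0,0,0.0067]],[[0.8,-1,0],[0,0,0.0067]],[[0.8,-1,0],[0,0,0.0067]],[[0.8,-1,0],[0,0,0.0067]],[[0.8,-1,0],[0,0,0.0067]],[[0.8,-1,0],[0,0,0.0067]],[[0.8,-1,0],[0,0,0.0067]],[[0.8,-1,0],[0,0,0.0067]],[[0.8,-1,0],[0,0,0.0067]]]' -1 && python3 -m jog '[[[0,0,0],[0,0,0]],[[0,0,0],[0,0,0]]]'
python3 - <<'E'
from h import *
s=monitor.observe(); im=cams.camera('wrist'); cv2.imwrite("pics/w1.png",im[:,:,::-1]); print(s)
c=cam('wrist',s)
print(proj(c,[[.54,.168,.118],[.54,.168,.088]]))
cv2.imwrite("pics/w1c.png",cv2.resize(im[40:300,150:500,::-1],None,fx=2.2,fy=2.2,interpolation=cv2.INTER_CUBIC))
E
```

```text
t: 1.77
tool_pos: [0.5299, 0.1877, 0.2224]
ee_rot: [-180.0, -0.0, 176.5]
contact_force: [0.4, -0.0, 0.0]
gripper_width: 1.0
finger_force: 0.0
t: 1.93
tool_pos: [0.5299, 0.1873, 0.2222]
ee_rot: [-180.0, -0.0, 176.3]
contact_force: [0.1, 1.3, -0.1]
gripper_width: 1.001
finger_force: 0.0
{'t': 1.9333, 'joint_positions': array([-32.06561083,  17.3984068 ,   9.64453901, 100.92613976,
        -3.22972878,  61.99166651,  64.97359905]), 'dq': array([-1.90479656, -0.3762535 , -2.11196296,  0.40699813, -0.58084998,
        0.11032084, -0.98154934]), 'tau': array([ 1.84752390e+00, -4.96726727e+01,  3.65987845e+00, -2.85731936e+01,
        2.56796591e-01,  3.55666329e-02,  3.09116039e-01]), 'tool_pos': array([0.52993981, 0.18732092, 0.22220978]), 'ee_rot': array([-1.79960800e+02, -3.29765817e-02,  1.76307887e+02]), 'contact_force': array([ 0.07503602,  1.26261221, -0.14847502]), 'ft_torque': array([ 0.05338675,  0.08662349, -0.03349467]), 'finger_force': 0.0, 'gripper_width': 1.000981607834458}
[[300.95353275 214.52026967]
 [303.05778385 205.5638018 ]]
```

View pics/w1c.png

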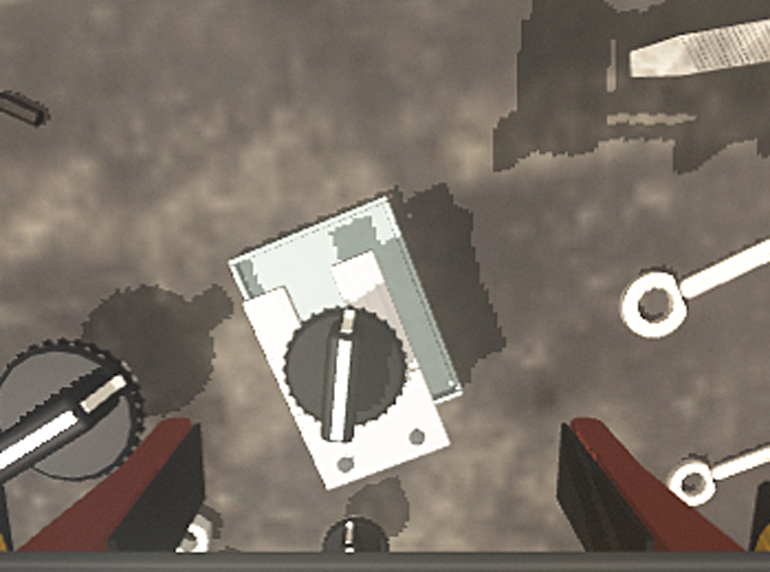

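The wrist view shows the cap head circle at crop (346,366), with the bar's top line from (346,336) to (338,441). Fork tips are at (243,303), (287,288), (333,265) and (376,250), and the post end is at (330,490) to (450,443).

```bash
python3 - <<'E'
from h import *
s=dict(tool_pos=np.array([0.52993981,0.18732092,0.22220978]),ee_rot=np.array([-179.9608,-0.03298,176.3079]))
c=cam('wrist',s)
A=lambda L:[(x/2.2+150,y/2.2+40) for x,y in L]
f=lambda d:np.degrees(np.arctan2(d[1],d[0]))
bar=atz(c,A([(338,441),(346,336)]),.118); print('bar',bar,f(bar[0]-bar[1]),bar.mean(0),np.linalg.norm(bar[0]-bar[1]))
print('head',atz(c,A([(346,366),(286,366),(406,366)]),.088))
fk=atz(c,A([(330,490),(450,443),(243,303),(287,288),(333,265),(376,250)]),.078)
m=fk[2:].mean(0)
print(fk,f(fk[0]-fk[2]),f(fk[1]-fk[5]),f(fk[1]-fk[0])+90,'mouth',m)
E
```

```text
bar [[0.56397161 0.16842931 0.118     ]
 [0.52109206 0.17492307 0.118     ]] -8.611544467170479 [0.54253184 0.17167619 0.118     ] 0.04336847949638855
head [[0.54104567 0.17195978 0.088     ]
 [0.5393858  0.14592199 0.088     ]
 [0.54270539 0.19798112 0.088     ]]
[[0.60354639 0.15914818 0.078     ]
 [0.58354272 0.21646274 0.078     ]
 [0.51222833 0.12826264 0.078     ]
 [0.50686037 0.14821895 0.078     ]
 [0.49813946 0.16909336 0.078     ]
 [0.49288323 0.18811427 0.078     ]] 18.68653047957513 17.36403228380719 199.23977730880512 mouth [0.50252785 0.15842231 0.078     ]
```

```bash
python3 -m jog '[[[0.28,-0.42,0],[0,0,-0.016]],[[0.28,-0.42,-0.3],[0,0,-0.016]],[[0,0,-0.8],[0,0,0]],[[0,0,-1],[0,0,0]],[[0,0,-1],[0,0,0]],[[0,0,-1],[0,0,0]],[[0,0,-1],[0,0,0]],[[0,0,-0.8],[0,0,0]],[[0,0,-0.4],[0,0,0]],[[0,0,-0.26],[0,0,0]],[[0,0,0],[0,0,0]]]' && python3 -m jog '[[[0,0,0],[0,0,0]],[[0,0,0],[0,0,0]],[[0,0,0],[0,0,0]],[[0,0,0],[0,0,0]],[[0,0,0],[0,0,0]],[[0,0,0],[0,0,0]],[[0,0,0],[0,0,0]],[[0,0,0],[0,0,0]],[[0,0,0],[0,0,0]],[[0,0,0],[0,0,0]]]' 1
```

```text
t: 2.9
tool_pos: [0.5403, 0.1718, 0.0906]
ee_rot: [-180.0, -0.1, 172.6]
contact_force: [-1.1, 0.5, -1.0]
gripper_width: 0.997
finger_force: 0.0
t: 3.73
tool_pos: [0.5407, 0.172, 0.0914]
ee_rot: [-180.0, -0.0, 172.7]
contact_force: [-0.4, 0.9, -0.4]
gripper_width: 0.286
finger_force: 0.0
```

```bash
python3 -m jog '[[[0,0,0],[0,0,0]],[[0,0,0],[0,0,0]],[[0,0,0],[0,0,0]],[[0,0,0],[0,0,0]],[[0,0,0],[0,0,0]],[[0,0,0],[0,0,0]]]' 1; python3 - <<'E'
from h import *
print(monitor.observe()['ft_torque'])
E
```

```text
t: 4.23
tool_pos: [0.5407, 0.1719, 0.0914]
ee_rot: [-180.0, -0.0, 172.7]
contact_force: [-0.2, -0.7, -0.4]
gripper_width: 0.159
finger_force: 30.0
[-0.0904173  -0.01829489 -0.01914773]
```

```bash
python3 -m jog '[[[0,0,0.05],[0,0,0]],[[0,0,0.05],[0,0,0]],[[0,0,0],[0,0,0]]]' && python3 -m jog '[[[-0.15,-0.048,0],[0,0,0]],[[-0.3,-0.096,0],[0,0,0]],[[-0.3,-0.096,0],[0,0,0]],[[-0.3,-0.096,0],[0,0,0]],[[-0.3,-0.096,0],[0,0,0]]]'
```

```text
t: 4.48
tool_pos: [0.5406, 0.1722, 0.0935]
ee_rot: [180.0, -0.0, 172.7]
contact_force: [0.2, -0.4, -1.8]
gripper_width: 0.155
finger_force: 30.0
t: 4.9
tool_pos: [0.5128, 0.1631, 0.0934]
ee_rot: [-180.0, -0.0, 172.7]
contact_force: [0.2, 0.6, -1.3]
gripper_width: 0.159
finger_force: 30.0
```

```bash
python3 -m jog '[[[-0.4,-0.128,0],[0,0,0]],[[-0.5,-0.16,0],[0,0,0]],[[-0.5,-0.16,0],[0,0,0]],[[-0.5,-0.16,0],[0,0,0]],[[-0.5,-0.16,0],[0,0,0]],[[-0.5,-0.16,0],[0,0,0]],[[-0.2,-0.06,0],[0,0,0]],[[0,0,0.4],[0,0,0]],[[0,0,0.8],[0,0,0]],[[0,0,1],[0,0,0]],[[0,0,1],[0,0,0]],[[0,0,1],[0,0,0]],[[0,0,0.8],[0,0,0]],[[0,0,0.4],[0,0,0]],[[0,0,0],[0,0,0]]]'
```

```text
t: 6.15
tool_pos: [0.453, 0.1442, 0.2035]
ee_rot: [179.9, 0.2, 172.7]
contact_force: [0.7, 0.7, -1.6]
gripper_width: 0.158
finger_force: 30.0
```

```bash
python3 -m jog '[[[0.2,-0.5,0],[0,0,-0.0027]],[[0.2,-1,0],[0,0,-0.0027]],[[0.2,-1,0],[0,0,-0.0027]],[[0.2,-1,0],[0,0,-0.0027]],[[0.2,-1,0],[0,0,-0.0027]],[[0.2,-1,0],[0,0,-0.0027]],[[0.2,-1,0],[0,0,-0.0027]],[[0.2,-1,0],[0,0,-0.0027]],[[0.2,-1,0],[0,0,-0.0027]],[[0.2,-1,0],[0,0,-0.0027]],[[0.2,-1,0],[0,0,-0.0027]],[[0.2,-1,0],[0,0,-0.0027]],[[0.2,-1,0],[0,0,-0.0027]],[[0.2,-1,0],[0,0,-0.0027]],[[0.2,-1,0],[0,0,-0.0027]],[[0.2,-1,0],[0,0,-0.0027]],[[0.2,-1,0],[0,0,-0.0027]],[[0.2,-1,0],[0,0,-0.0027]],[[0.2,-1,0],[0,0,-0.0027]],[[0.2,-0.5,0],[0,0,-0.0027]]]' && python3 -m jog '[[[0,-0.2,0],[0,0,0]],[[0,0,0],[0,0,0]],[[0,0,0],[0,0,0]],[[0,0,0],[0,0,0]]]'
python3 - <<'E'
from h import *
s=monitor.observe(); im=cams.camera('wrist'); cv2.imwrite("pics/w2.png",im[:,:,::-1]); print(s['tool_pos'],s['ee_rot'],s['joint_positions'])
cv2.imwrite("pics/w2c.png",cv2.resize(im[60:300,170:470,::-1],None,fx=2.5,fy=2.5,interpolation=cv2.INTER_CUBIC))
E
```

```text
t: 7.82
tool_pos: [0.5304, -0.2399, 0.2]
ee_rot: [-179.9, -0.1, 166.0]
contact_force: [-0.7, 0.5, -1.8]
gripper_width: 0.157
finger_force: 30.0
t: 8.15
tool_pos: [0.5316, -0.239, 0.2011]
ee_rot: [180.0, -0.0, 166.3]
contact_force: [0.6, -0.4, -1.1]
gripper_width: 0.158
finger_force: 30.0
[ 0.53160158 -0.23902363  0.20112416] [ 1.79957481e+02 -4.37103537e-02  1.66257643e+02] [  1.04875967  21.42803032  24.25457919 100.25610732  -9.97038459
  60.48213352 105.01836667]
```

View pics/w2c.png

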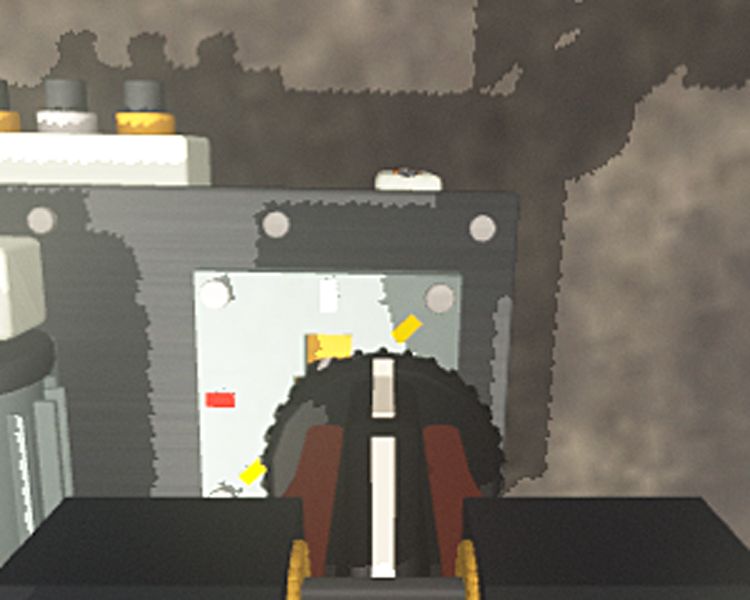

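The view shows the flange's near edge from (195,272) to (461,271), its left edge down to (202,497), and the white mark at (328,295). The yellow marks are at (407,329) and (253,472), and the red one at (220,400). The cap's bar line sits at column 383, with the head rim at rows 350 and columns 263 to 503.

```bash
python3 - <<'E'
from h import *
s=dict(tool_pos=np.array([.53160158,-.23902363,.20112416]),ee_rot=np.array([179.95748,-.04371,166.257643]))
c=cam('wrist',s)
A=lambda L:[(x/2.5+170,y/2.5+60) for x,y in L]
f=lambda d:np.degrees(np.arctan2(d[1],d[0]))
fl=atz(c,A([(195,272),(461,271),(202,497)]),.125)
print(fl,f(fl[1]-fl[0])-90,f(fl[2]-fl[0]),np.linalg.norm(fl[1]-fl[0]))
e=f(fl[1]-fl[0])-90
R=Ro.from_euler('z',e,degrees=True)
print('centre from edge',(fl[0]+fl[1])/2+R.apply([.04,0,0]))
m=atz(c,A([(328,295),(407,329),(253,472),(220,400)]),.125);print('marks',m,'yelmid',m[1:3].mean(0),'yaw',f(m[2]-m[1])+0)
print('from white',m[0]+R.apply([.033,0,0]),'from red',m[3]+R.apply([0,.033,0]))
# notch edges
print('notch edge sides',atz(c,A([(307,335),(352,335)]),.125))
T=Ro.from_euler('xyz',s['ee_rot'],degrees=True)
def tool(uv,zt):
    X=atz(c,A(uv),s['tool_pos'][2]-np.array(zt)); return T.inv().apply(X-s['tool_pos'])
print('bar top edge, line far, foot, head front, left, right\n',tool([(383,427),(383,577),(383,358),(383,350),(263,465),(503,465)],[-.0266,-.0266,.0034,.0034,.0034,.0034])*1000)
E
```

```text
[[ 0.48665764 -0.28512923  0.125     ]
 [ 0.50522096 -0.20791306  0.125     ]
 [ 0.55678869 -0.30430219  0.125     ]] -13.517788903102229 -15.290327178227027 0.07941621256569358
centre from edge [ 0.5348312  -0.25587103  0.125     ]
marks [[ 0.50282794 -0.24829642  0.125     ]
 [ 0.51864065 -0.22763327  0.125     ]
 [ 0.55237263 -0.2859732   0.125     ]
 [ 0.52683851 -0.28931013  0.125     ]] yelmid [ 0.53550664 -0.25680323  0.125     ] yaw -59.96361824540874
from white [ 0.53491376 -0.25601008  0.125     ] from red [ 0.53455217 -0.25722432  0.125     ]
notch edge sides [[ 0.51323947 -0.2576298   0.125     ]
 [ 0.51648939 -0.24432325  0.125     ]]
bar top edge, line far, foot, head front, left, right
 [[ 20.15008058   0.54975144 -26.58423492]
 [ -9.59925912   0.57272208 -26.60691316]
 [ 25.04755703   0.57083818   3.41953393]
 [ 26.80215161   0.569498     3.42087148]
 [  0.65603802 -25.87914036   3.38129713]
 [  0.67299881  27.06060489   3.4205974 ]]
```

```bash
python3 -m jog '[[[0.08,-0.45,0],[0,0,-0.004]],[[0.08,-0.45,0],[0,0,0]],[[0,0,0],[0,0,0]],[[0,0,-0.4],[0,0,0]],[[0,0,-0.5],[0,0,0]],[[0,0,-0.4],[0,0,0]],[[0,0,0],[0,0,0]],[[0,0,0],[0,0,0]]]'
python3 - <<'E'
from h import *
s=monitor.observe(); im=cams.camera('wrist'); im2=cams.camera('side'); print(s['tool_pos'],s['ee_rot'])
a=cv2.resize(im[60:260,220:420,::-1],(400,400),interpolation=cv2.INTER_CUBIC)
p=proj(cam('side'),[s['tool_pos']])[0].astype(int);print(p)
b=cv2.resize(im2[p[1]-30:p[1]+50,p[0]-40:p[0]+40,::-1],(400,400),interpolation=cv2.INTER_CUBIC)
cv2.imwrite("pics/w3.png",np.hstack([a,b]))
E
```

```text
t: 8.87
tool_pos: [0.5343, -0.2579, 0.1744]
ee_rot: [180.0, -0.1, 165.7]
contact_force: [-0.6, -0.3, -2.1]
gripper_width: 0.156
finger_force: 30.0
[ 0.5343323  -0.25786822  0.17436213] [ 1.79988900e+02 -1.19219666e-01  1.65710887e+02]
[352 139]
```

View pics/w3.png

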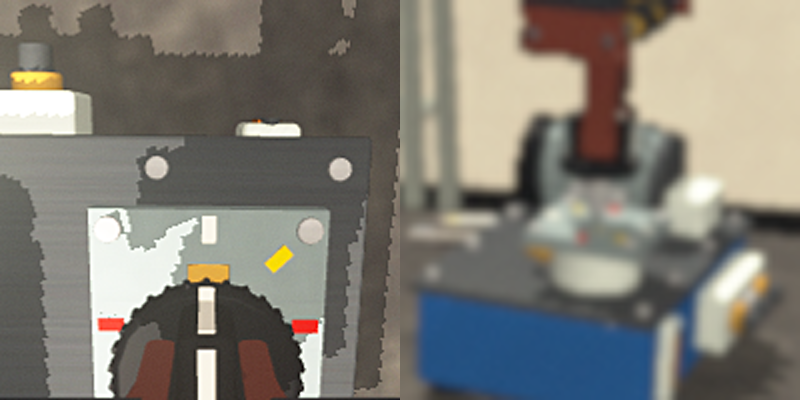

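The white mark is at (208,230), the red marks at (110,324) and (305,326), and the cap's line at column 206, so the alignment already looks close.

```bash
python3 - <<'E'
from h import *
s=dict(tool_pos=np.array([0.5343323,-0.25786822,0.17436213]),ee_rot=np.array([179.9889,-.11922,165.710887]))
c=cam('wrist',s); T=Ro.from_euler('xyz',s['ee_rot'],degrees=True)
def tool(uv,z): return T.inv().apply(atz(c,[(x/2+220,y/2+60) for x,y in uv],z)-s['tool_pos'])*1000
q=s['tool_pos'][2]
print('flange: white, redL, redR, cornerL, cornerR\n',tool([(208,230),(110,324),(305,326),(88,207),(329,207)],.125))
print('cap: head front, line foot, bar top\n',tool([(206,280),(206,287),(206,341)],[q-.0034,q-.0034,q+.0266]))
E
```

```text
flange: white, redL, redR, cornerL, cornerR
 [[ 32.47037237   1.13577121  49.43002167]
 [ -0.33943006 -32.6767675   49.35520099]
 [ -1.02977238  34.71995505  49.3668214 ]
 [ 40.12929024 -38.4698548   49.43828537]
 [ 40.16726476  41.04859681  49.45376962]]
cap: head front, line foot, bar top
 [[ 26.79646406   0.46350812   3.45585489]
 [ 24.87715849   0.46467559   3.45186145]
 [ 20.28508458   0.46074275 -26.55775993]]
```

```bash
python3 -m jog '[[[0.01,0.03,-0.1],[0,0,0]],[[0,0,-0.2],[0,0,0]],[[0,0,-0.2],[0,0,0]],[[0,0,-0.2],[0,0,0]],[[0,0,0],[0,0,0]]]' && python3 -m jog '[[[0,0,-0.2],[0,0,0]],[[0,0,-0.2],[0,0,0]],[[0,0,-0.15],[0,0,0]],[[0,0,0],[0,0,0]]]'
```

```text
t: 9.38
tool_pos: [0.5346, -0.2574, 0.1604]
ee_rot: [180.0, -0.1, 165.7]
contact_force: [-0.5, 0.4, -2.0]
gripper_width: 0.159
finger_force: 30.0
t: 9.72
tool_pos: [0.5347, -0.2575, 0.1496]
ee_rot: [180.0, -0.1, 165.7]
contact_force: [-0.4, -0.4, -2.7]
gripper_width: 0.16
finger_force: 30.0
```

```bash
python3 -m jog '[[[0,0,-0.15],[0,0,0]],[[0,0,-0.15],[0,0,0]],[[0,0,-0.1],[0,0,0]],[[0,0,0],[0,0,0]],[[0,0,0],[0,0,0]]]' && python3 -m jog '[[[0,0,-0.05],[0,0,0]],[[0,0,-0.05],[0,0,0]],[[0,0,0],[0,0,0]],[[0,0,0],[0,0,0]]]'
```

```text
t: 10.13
tool_pos: [0.5352, -0.2579, 0.1428]
ee_rot: [180.0, 0.0, 165.7]
contact_force: [-1.9, -0.4, 3.7]
gripper_width: 0.157
finger_force: 30.0
t: 10.47
tool_pos: [0.5353, -0.2579, 0.1408]
ee_rot: [-180.0, 0.0, 165.7]
contact_force: [-1.7, 0.7, 5.0]
gripper_width: 0.157
finger_force: 30.0
```

```bash
python3 -m jog '[[[0,0,-0.05],[0,0,0]],[[0,0,-0.05],[0,0,0]],[[0,0,0],[0,0,0]],[[0,0,0],[0,0,0]]]' && python3 -m jog '[[[0,0,-0.05],[0,0,0]],[[0,0,0],[0,0,0]],[[0,0,0],[0,0,0]]]'
```

```text
t: 10.8
tool_pos: [0.5353, -0.2579, 0.1389]
ee_rot: [180.0, 0.0, 165.7]
contact_force: [-0.7, 0.1, 4.8]
gripper_width: 0.159
finger_force: 30.0
t: 11.05
tool_pos: [0.5353, -0.2579, 0.1384]
ee_rot: [180.0, 0.0, 165.7]
contact_force: [-2.9, 1.2, 9.6]
gripper_width: 0.155
finger_force: 30.0
```

```bash
python3 -m jog '[[[0,0,-0.05],[0,0,0]],[[0,0,0],[0,0,0]],[[0,0,0],[0,0,0]]]'
```

```text
t: 11.3
tool_pos: [0.5353, -0.2579, 0.1384]
ee_rot: [180.0, 0.1, 165.7]
contact_force: [-5.5, 3.2, 19.0]
gripper_width: 0.157
finger_force: 30.0
```

```bash
python3 -m jog '[[[0,0,0.04],[0,0,0]],[[0,0,0],[0,0,-0.015]],[[0,0,0],[0,0,-0.03]],[[0,0,0],[0,0,-0.03]],[[0,0,0],[0,0,-0.03]],[[0,0,0],[0,0,0]]]' && python3 -m jog '[[[0,0,0],[0,0,-0.03]],[[0,0,0],[0,0,-0.03]],[[0,0,0],[0,0,-0.03]],[[0,0,0],[0,0,-0.03]],[[0,0,0],[0,0,-0.03]],[[0,0,0],[0,0,-0.03]],[[0,0,0],[0,0,-0.03]],[[0,0,0],[0,0,-0.03]],[[0,0,0],[0,0,-0.03]],[[0,0,0],[0,0,0]],[[0,0,0],[0,0,0]]]'
python3 - <<'E'
from h import *
s=monitor.observe(); im=cams.camera('wrist'); print(s['tool_pos'],s['ee_rot'],s['ft_torque'],s['joint_positions'])
cv2.imwrite("pics/w4.png",cv2.resize(im[60:260,200:440,::-1],None,fx=3,fy=3,interpolation=cv2.INTER_CUBIC))
E
```

```text
t: 11.8
tool_pos: [0.536, -0.258, 0.1384]
ee_rot: [180.0, 0.1, 152.9]
contact_force: [-2.0, 0.5, 8.8]
gripper_width: 0.157
finger_force: 30.0
t: 12.72
tool_pos: [0.5358, -0.2582, 0.1384]
ee_rot: [179.9, 0.1, 120.7]
contact_force: [-1.3, 0.7, 9.8]
gripper_width: 0.155
finger_force: 30.0
[ 0.53580696 -0.25816248  0.13842842] [1.79931380e+02 8.54614362e-02 1.20685543e+02] [0.17283532 0.64954458 0.06455001] [ -4.04429931  28.32889189  34.53349484 102.87848644 -19.27648387
  54.63667991  69.25812364]
```

View pics/w4.png

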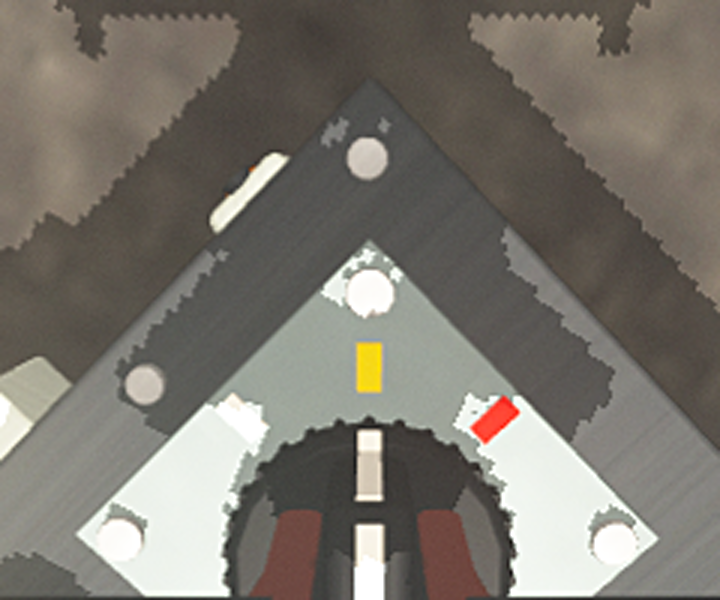

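The white line (column 369) points straight at the yellow mark (369,367), and the cap is seated. I'll check briefly that it holds before handing in.

```bash
python3 -m jog '[[[0,0,0],[0,0,0]],[[0,0,0],[0,0,0]],[[0,0,0],[0,0,0]],[[0,0,0],[0,0,0]],[[0,0,0],[0,0,0]],[[0,0,0],[0,0,0]],[[0,0,0],[0,0,0]],[[0,0,0],[0,0,0]],[[0,0,0],[0,0,0]],[[0,0,0],[0,0,0]],[[0,0,0],[0,0,0]],[[0,0,0],[0,0,0]]]'
python3 - <<'E'
from h import *
a=cv2.imread('pics/w4.png'); im=cams.camera('wrist')
b=cv2.resize(im[60:260,200:440,::-1],None,fx=3,fy=3,interpolation=cv2.INTER_CUBIC)
d=cv2.absdiff(a,b); print(d.mean(),d.max())
for v in (450,560):
    for i in (a,b): print(v,np.where(i[v,330:410].min(1)>150)[0][[0,-1]]+330)
if d.mean()<3: print(r.sign_off())
E
```

```text
t: 13.77
tool_pos: [0.5358, -0.2582, 0.1384]
ee_rot: [179.9, 0.1, 120.7]
contact_force: [-1.8, 1.1, 10.5]
gripper_width: 0.157
finger_force: 30.0
1.4303256172839507 80
450 [358 380]
450 [358 380]
560 [356 382]
560 [356 382]
the job is handed in; nothing more can be done
None
```

The filler cap is seated in the neck and turned clockwise to the yellow vent marks, with the gripper holding it there; it did not move over a one-second check, and the job was handed in at about 14 s.

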